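# Bring out the loaded vial tray of a twin reader

## Robot

A 6-joint arm with a two-finger parallel gripper is mounted at the origin on the work surface. World frame = base frame: x ahead of the robot, y to its left, z up, the work surface at z = 0. Lengths are in mm, angles in rad, forces in N, time in s.
With the tool pointing down it reaches from about 275 to 750 mm from the base axis. Payload 10.2 kg.
Tool frame: the origin (TCP) lies midway between the tips of the shut fingers; the grasp point (between the pads) lies 19 mm behind it; z points along the fingers, y is the line along which they close (so a half turn about z gives the same grasp; the last joint's range is limited). The gripper opens to 85 mm and grips with 20 to 120 N. Pads are 22 mm wide; open, the fingers measure 114 mm over their backs; the gripper's body (76 mm by 85 mm) begins 54 mm behind the grasp point. The pads swing forward as they close: fully open they stand 13 mm farther back than shut.
Start: joints at [-1.559, 0.313, 1.498, -0, 1.331, -0.223], TCP at [122.127, -510.604, 231.294] pointing down, gripper open.
Joint ranges: [-2.94, 2.94], [-0.97, 2.17], [0.19, 2.56], [-1.23, 4.37], [0.02, 3.11], [-2.88, 2.88]. Speed limits (rad/s): [2.39, 2.39, 3.01, 3.14, 3.14, 3.14].

## Interface

Orientations are given as a unit quaternion [w, x, y, z].
In Python, from rig import ctrl gives the robot as it stands.
- The arm moves only by the tool send_rows, never from a script. Its argument "targets" is a list of rows, each a list of 7 numbers: the closure, from -1 (fully open) to 1 (shut), so that 0 is half open, then the shift along the tool's x, y, z in m, then the turn, a rotation vector about the tool's x, y, z in rad. In form: [[claw, dx, dy, dz, ax, ay, az], ...]. A call has exactly 10 rows; each row shifts and turns the commanded pose from where the row before left it, along the tool's axes as they then stand; what a row does not reach is not made up. A row lasts 1/8 s, in which the tool goes at most 62.5 mm and 10.7 degrees, less where a joint would pass 70% of its speed; a pose out of reach is approached as far as the arm can. A call with a gripper value outside its range is refused whole. The fingers move at their own pace and stop on an object; "squeeze" is the grip in N (left out, the last holds). Time passes only in rows, so rows that do not move let the fingers close, or fill a call up. It gives the time, the measured TCP pose, the force, the opening and the grip force at its end, in the units of the state.
- ctrl.sense(): the state, without advancing time (a new reading comes with each control period).
- ctrl.capture(name): name is "scene" or "side" or "wrist"; returns a dict with "img" (400x640x3 uint8, red, green, blue), "camera_matrix" (3x3 intrinsics, pixels), "k1" (the pictures are not rectified: a ray, as slopes to the right and down, at radius r is drawn at 1 + k1 r^2 times it, then the intrinsics apply), "R" (3x3) and "t" (3): a world point X has camera coordinates R X + t. Camera axes: x right, y down, z forward; pixel columns grow to the right and rows downward; lengths in mm; the calibration is good to about 2 mm. A picture is of the moment at which its call begins. There is no depth.
- ctrl.finish_job(): hands the job in; it is judged then, once.
Trained networks look in a picture, given as the dict that the camera call returned (one of the last four; its "shot" number tells which), for a name from the list of things; names that differ only in an ending like _2 or _b are one class to them, and where a whole thing is asked for, a point or a joint stands for the part that bears it (a point fixed in the world has none). Each returns a list of dicts, best first, with "score" (0 to 1); they miss things now and then, are a little off and sometimes report something else, mostly with a low value. They report only what shows in the picture. A call takes as long as a camera call.
- ctrl.boxes_of(query, picture): "extent" ([left, top, width, height] in pixels, round what is visible of it).
- ctrl.landmark_of(query, picture): "point" ([column, row] in pixels: a listed point, or the origin of a listed thing).
The state is a dict: "time_s": time; "joints": joint angles; "dq": joint speeds; "tau": joint torques, N m; "eef_pos": TCP position; "ee_rot": TCP orientation; "force": force on the tool from outside, world axes, zero at the start; "wrist_torque": the same for the moment, N m; "grip_width": opening from 0.0 (shut) to 1.0 (fully open); "grip_force": force on a finger pad.
Only numpy, scipy, OpenCV 4.12 (cv2) and the standard library are available. Lean on these libraries where they do the work, as an engineer would, in place of code of your own. Each camera call takes 0.05 s, during which the arm holds its last target. There are 200 camera calls.

## Task

Push the empty vial tray fully home into its reader; then hook a fingertip behind the lip of the tray that carries the vials and draw it out along its rails to its stop. Do not pinch the lips, leave the vials standing in their rack, and disturb nothing else on the bench; finish with the hand clear.

Things in the scene. Friction and masses are not known exactly. Their poses are not given: they have to be found in the camera images.
- full_unit: Fixed vial reader. Origin on the bench; +x from its open front to its hood, z up. Grey bed x -205 to +110 mm, 110 mm wide, top 18 mm above the bench; steel side rails at y = +/-50 mm, top 30 mm. White hood over x +8 to +110 mm, top 115 mm. Its tray carries four vials. The two units are alike; either may be on the left, both roughly face the robot.
- empty_unit: Fixed vial reader. Origin on the bench; +x from its open front to its hood, z up. Grey bed x -205 to +110 mm, 110 mm wide, top 18 mm above the bench; steel side rails at y = +/-50 mm, top 30 mm. White hood over x +8 to +110 mm, top 115 mm. Its tray carries nothing and was left partly drawn out.
- full_tray (a joint): Travel (m) of the tray with the vials out along its unit's -x: 0 = fully home, 0.110 = fully out, with a stop at each end. About 2 N of friction; stays where it is left, cannot be lifted off. Starts at 0, the rear vials under the hood.
- empty_tray (a joint): Travel (m) of the empty tray out along its unit's -x: 0 = fully home, 0.110 = fully out, with a stop at each end. About 2 N of friction; stays where it is left, cannot be lifted off. Starts between 0.05 and 0.10.
- full_lip (a point): Top middle (mid-thickness) of the upright lip across the front of the vials' tray, 62 mm above the bench; moves with the tray, 90 mm before the unit's origin when home; axes as the unit's (y along the lip, +x to the hood). Lip 90 mm wide, 8 thick, foot at 20 mm. Behind it 52 mm of open tray floor, 28 mm above the bench, then the grey rack, 84 mm long, top 52 mm, four 29 mm holes.
- empty_lip (a point): The same point on the lip of the empty tray, which has the same shape and sizes.
- full_lip_front: Outer half (4 mm thick, facing away from the hood) of the lip of the tray with the vials; origin at the middle of its top edge.
- full_lip_back: Inner half (4 mm thick, facing the rack and hood) of the lip of the tray with the vials; origin at the middle of its top edge. This is the face to hook a fingertip behind when drawing.
- empty_lip_front: Outer half (4 mm thick, facing away from the hood) of the lip of the empty tray; origin at the middle of its top edge.
- empty_lip_back: Inner half (4 mm thick, facing the rack and hood) of the lip of the empty tray; origin at the middle of its top edge. This is the face to hook a fingertip behind when drawing.
- vial0: Loose amber glass vial with a blue screw cap, 26 mm in diameter, 60 mm high, about 40 g, standing in the front right hole of the loaded tray (seen from the front), its foot 32 mm and its top 92 mm above the bench. Origin: centre of its underside; z along its axis.
- vial1: Loose amber glass vial with a blue screw cap, 26 mm in diameter, 60 mm high, about 40 g, standing in the front left hole of the loaded tray (seen from the front), its foot 32 mm and its top 92 mm above the bench. Origin: centre of its underside; z along its axis.
- vial2: Loose amber glass vial with a blue screw cap, 26 mm in diameter, 60 mm high, about 40 g, standing in the rear right hole of the loaded tray (seen from the front), its foot 32 mm and its top 92 mm above the bench. Origin: centre of its underside; z along its axis.
- vial3: Loose amber glass vial with a blue screw cap, 26 mm in diameter, 60 mm high, about 40 g, standing in the rear left hole of the loaded tray (seen from the front), its foot 32 mm and its top 92 mm above the bench. Origin: centre of its underside; z along its axis.
- cap_a: Loose blue screw cap, 34 mm in diameter, 17 mm high, lying between the units. A bystander. Origin: centre of its underside.
- cap_b: A second such cap, between the units, farther from the robot. A bystander. Origin: centre of its underside.
- timer: Loose white lab timer, 45 x 70 x 18 mm, lying to the right of the units, nearer the robot than the box. A bystander. Origin: centre of its underside.
- beaker: Loose clear beaker, 68 mm in diameter at the rim, 85 mm high, to the left of the units, nearer the robot than the bottle. A bystander. Origin: centre of its underside.
- tip_box: Loose clear box with a blue lid, 122 x 87 x 56 mm, to the right of the units. A bystander. Origin: centre of its underside.
- wash_bottle: Loose white bottle with a blue cap, 70 mm in diameter, 190 mm high, to the left of the units. A bystander. Origin: centre of its underside.

How it is judged (in metres and radians):
On the way, in this order (a step that is already met when the one before it is completed fails the run):
1. the empty tray is pushed home (within 4 mm) (value of joint empty_tray below 0.004 m), for 0.2 s.
2. a fingertip behind the lip is drawing the loaded tray (contact force between the fingers and full_lip_back above 0.5 N and value of joint full_tray above 0.03 m), for 0.05 s.
3. the loaded tray is out at its stop (within 6 mm) (value of joint full_tray above 0.104 m), for 0.2 s.
At the end, for the whole second after the job is handed in: The empty tray is home (within 5 mm), the tray with the vials is out at its stop (within 6 mm), and all four vials stand at rest in their holes, upright within 0.25 rad and less than 8 mm above their seats (value of joint empty_tray below 0.005 m and value of joint full_tray above 0.104 m and z of each of vial0, vial1, vial2, vial3 in the frame of full_unit below 0.04 m and angle between each of vial0, vial1, vial2, vial3's own z axis and vertical below 0.25 rad and linear speed of each of vial0, vial1, vial2, vial3 below 0.03 m/s); the robot touches nothing.
It fails at once if a vial is lifted (over 15 mm) or tipped (over 0.35 rad) (z of any of vial0, vial1, vial2, vial3 in the frame of full_unit above 0.047 m or angle between any of vial0, vial1, vial2, vial3's own z axis and vertical above 0.35 rad).
It fails at once if a lip is pinched: pressed on its outer and inner face at once, over 5 N each ((contact force between the fingers and full_lip_front above 5 N and contact force between the fingers and full_lip_back above 5 N) or (contact force between the fingers and empty_lip_front above 5 N and contact force between the fingers and empty_lip_back above 5 N)).
It fails at once if a bystander is moved more than 30 mm (distance of any of cap_a, cap_b, timer, beaker, tip_box, wash_bottle from where it was at the start of the episode above 0.03 m).
It also fails if it takes over 53 s, if anything falls off the work surface, if the arm or the gripper's body presses on something with over 40 N, if the wrist force passes 120 N, or if a joint passes its speed limit or range.

## Working session

There is one attempt and no reset: what is moved stays moved. The work goes in short steps, Python scripts to look and compute and a tool call to move; the robot and the scene stay as the last step left them, time stands still between calls to the robot, and variables do not carry over. Pictures are saved under pics/ and viewed, at most 10 in all, crops included, and the job is handed in when it is done.

Besides the shell and the picture viewer there is one more tool, called after ">>>" as name(argument=value, ...), one argument or row to a line, values as JSON. send_rows: Moves the arm, as the interface text tells. Its arguments: {"type":"object","properties":{"targets":{"type":"array"},"squeeze":{"type":"number"}},"required":["targets"]}

```bash
mkdir -p pics; cat > h.py <<'E'
import numpy as np, cv2
from rig import ctrl
def ray(p,px):
    K=np.array(p["camera_matrix"]);R=np.array(p["R"]);t=np.array(p["t"]).ravel()
    d=np.array([(px[0]-K[0,2])/K[0,0],(px[1]-K[1,2])/K[1,1]]);u=d.copy()
    for _ in range(30): u=d/(1+p["k1"]*(u@u))
    return -R.T@t, R.T@np.r_[u,1]
def atz(p,px,z):
    c,v=ray(p,px); return c+v*(z-c[2])/v[2]
def tri(L):
    A=np.zeros((3,3));b=np.zeros(3)
    for p,px in L:
        c,v=ray(p,px);v=v/np.linalg.norm(v);M=np.eye(3)-np.outer(v,v);A+=M;b+=M@c
    return np.linalg.solve(A,b)
E
python3 - <<'E'
from h import *
np.set_printoptions(precision=1,suppress=True)
ps={n:ctrl.capture(n) for n in("scene","side")}
for n,p in ps.items():
    cv2.imwrite(f"pics/{n}.png",p["img"][:,:,::-1])
    for q,z in(("full_lip",62),("empty_lip",62),("full_unit",0),("empty_unit",0),("vial0",32),("vial1",32),("vial2",32),("vial3",32),("cap_a",0),("timer",0),("beaker",0),("tip_box",0),("wash_bottle",0)):
        for d in ctrl.landmark_of(q,p)[:2]:
            print(n,q,round(d["score"],2),np.array(d["point"]),atz(p,d["point"],z))
print(ctrl.sense())
E
```

```text
scene full_lip 0.85 [344.3 162.8] [565.  150.9  62. ]
scene empty_lip 0.8 [254.3 223.9] [ 542.9 -149.4   62. ]
scene full_unit 0.73 [368.9 197.3] [660.2 142.5   0. ]
scene empty_unit 0.88 [316.8 274.2] [ 715.  -125.2    0. ]
scene vial0 0.58 [360.7 187.9] [639.6 129.7  32. ]
scene vial1 0.58 [360.7 187.9] [639.6 129.7  32. ]
scene vial2 0.58 [360.7 187.9] [639.6 129.7  32. ]
scene vial3 0.58 [360.7 187.9] [639.6 129.7  32. ]
scene cap_a 0.44 [321.5 219.3] [615.7   1.5   0. ]
scene cap_a 0.41 [290.6 200.7] [510.9  -5.1   0. ]
scene timer 0.8 [164.6 275.1] [ 457.4 -358.8    0. ]
scene timer 0.26 [251.2 223.6] [ 491.6 -126.8    0. ]
scene beaker 0.96 [358.6 137.5] [480.1 328.7   0. ]
scene beaker 0.67 [369.2 195.6] [657.  148.1   0. ]
scene tip_box 0.71 [220.8 328.6] [ 654.7 -350.7    0. ]
scene tip_box 0.2 [255.4 225.4] [ 504.  -123.6    0. ]
scene wash_bottle 0.68 [406.8 145.2] [615.8 397.    0. ]
side full_lip 0.72 [292.8 251.4] [567.2 147.3  62. ]
side full_lip 0.6 [260.2 252.7] [616.3 192.6  62. ]
side empty_lip 0.98 [383.3 183.5] [ 539.9 -147.8   62. ]
side empty_lip 0.29 [316.9 2
[... 640 characters left out ...]
_a 0.59 [316.7 216.5] [631.8  -4.3   0. ]
side timer 0.7 [315.1 219.6] [628.1   6.2   0. ]
side timer 0.59 [446.7 172.1] [ 463.6 -364.3    0. ]
side beaker 0.64 [264.5 360.5] [472.  331.5   0. ]
side tip_box 0.94 [385.7 150. ] [ 649.8 -341.     0. ]
side wash_bottle 0.17 [381.7 184.6] [ 574.1 -204.6    0. ]
{'time_s': 1.4, 'joints': array([-1.6,  0.3,  1.5, -0. ,  1.3, -0.2]), 'dq': array([ 0., -0.,  0., -0.,  0., -0.]), 'tau': array([ -0. , -41.2, -26. ,  -0. ,   0. ,  -0. ]), 'eef_pos': array([ 122.1, -510.6,  231.3]), 'ee_rot': array([-0. ,  1. ,  0.1, -0. ]), 'force': array([ 0.3, -0.3, -0.4]), 'wrist_torque': array([ 0. ,  0. , -0.1]), 'grip_force': 0.0, 'grip_width': 1.001376564075999}
```

View pics/scene.png

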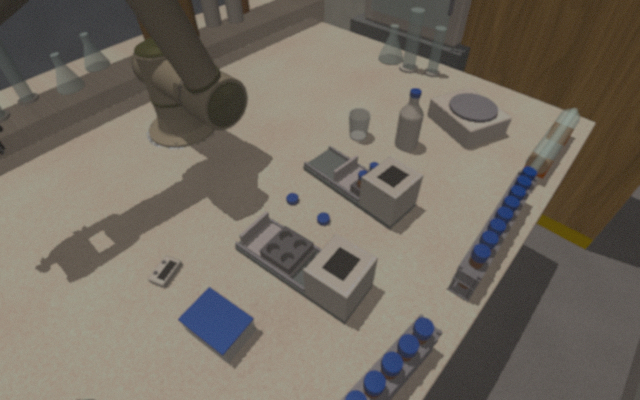

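View pics/side.png

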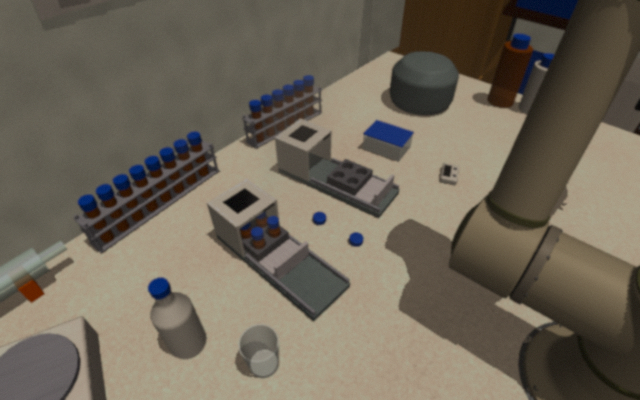

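The loaded unit is on the left (lip about px 344,163 in scene) and the empty one on the right (lip about px 254,224). The caps lie between them at about px 291,200 and 322,219. I'll move to a vantage in front of the empty lip.

```bash
cat >> h.py <<'E'
from scipy.spatial.transform import Rotation as Ro
def plan(x,y,z,yaw):
    s=ctrl.sense();q=s["ee_rot"];R=Ro.from_quat([q[1],q[2],q[3],q[0]]).as_matrix()
    T=Ro.from_euler("z",yaw).as_matrix()@np.diag([1,-1,-1.])
    print("pos",s["eef_pos"],"yaw",np.arctan2(R[1,0],R[0,0]).round(3),"F",s["force"],"t",s["time_s"],"w",s["grip_width"])
    d=np.array([x,y,z])-s["eef_pos"]
    print("turn first (tool rotvec)",Ro.from_matrix(R.T@T).as_rotvec().round(3),"then shift",(T.T@d).round(1),"| shift in present frame",(R.T@d).round(1))
E
python3 - <<'E'
from h import *
plan(480,-155,231,.14)
E
```

```text
pos [ 122.10108007 -510.61321257  231.29868603] yaw 0.235 F [ 0.33289698 -0.32390502 -0.36684215] t 1.4 w 1.001376564075999
turn first (tool rotvec) [-0.     0.     0.095] then shift [ 4.040e+02 -3.022e+02  3.000e-01] | shift in present frame [ 4.308e+02 -2.626e+02  3.000e-01]
```

>>> send_rows(
  targets=[
    [1, 0.02, -0.015, 0, 0, 0, 0.095],
    [1, 0.045, -0.034, 0, 0, 0, 0],
    [1, 0.045, -0.034, 0, 0, 0, 0],
    [1, 0.045, -0.034, 0, 0, 0, 0],
    [1, 0.045, -0.034, 0, 0, 0, 0],
    [1, 0.045, -0.034, 0, 0, 0, 0],
    [1, 0.045, -0.034, 0, 0, 0, 0],
    [1, 0.045, -0.034, 0, 0, 0, 0],
    [1, 0.045, -0.034, 0, 0, 0, 0],
    [1, 0.024, -0.015, 0, 0, 0, 0],
  ],
)

```text
time_s: 2.65
eef_pos: [479.7, -151.5, 231.3]
ee_rot: [-0.0, 0.997, 0.071, 0.0]
force: [-0.9, -0.7, -0.4]
grip_width: -0.0
grip_force: 0.0
```

```bash
python3 - <<'E'
from h import *
np.set_printoptions(precision=1,suppress=True)
p=ctrl.capture("wrist"); cv2.imwrite("pics/w1.png",p["img"][:,:,::-1])
for q,z in(("empty_lip",62),("empty_unit",0),("empty_lip_front",62),("empty_lip_back",62)):
    for d in ctrl.landmark_of(q,p)[:2]: print(q,round(d["score"],2),np.array(d["point"]),atz(p,d["point"],z))
    for d in ctrl.boxes_of(q,p)[:1]: print(q,round(d["score"],2),d["extent"])
plan(505,-155,140,.14)
E
```

```text
empty_lip 0.9 [320.1 117.2] [ 538.5 -148.4   62. ]
empty_lip 0.82 [271.7, 2.4, 100.6, 122.5]
empty_unit 0.67 [266.6, 0.0, 113.1, 138.1]
empty_lip_front 0.83 [320.6 115.3] [ 540.3 -148.6   62. ]
empty_lip_front 0.75 [272.7, 113.5, 95.3, 12.1]
empty_lip_back 0.68 [316.6 112.4] [ 542.4 -144.5   62. ]
empty_lip_back 0.56 [319.9 115.4] [ 540.1 -148.    62. ]
empty_lip_back 0.64 [271.2, 110.9, 95.0, 10.0]
pos [ 477.9 -154.4  231.4] yaw 0.138 F [ 0.2 -0.5 -0.2] t 3.1 w -0.0012197856079319363
turn first (tool rotvec) [ 0. -0. -0.] then shift [26.8  4.4 91.4] | shift in present frame [26.8  4.4 91.4]
```

View pics/w1.png

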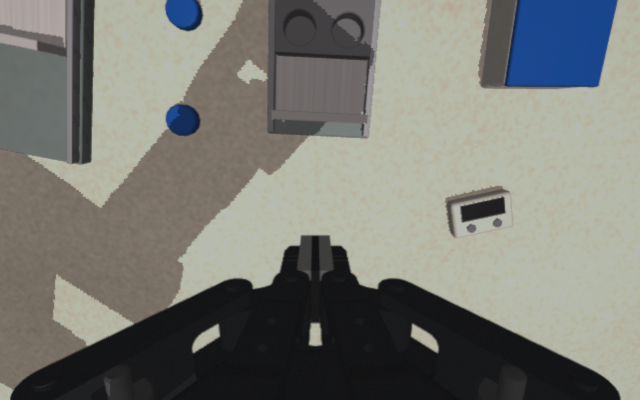

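The picture shows the empty tray's lip at about px (320,117), almost square to the hand. The unit is turned about 0.03 rad clockwise of the tool. Next I descend in front of the lip and start pushing.

>>> send_rows(
  targets=[
    [1, 0.0056, 0.0003, 0.038, 0, 0, 0],
    [1, 0.0056, 0.0003, 0.038, 0, 0, 0],
    [1, 0.0056, 0.0003, 0.038, 0, 0, 0],
    [1, 0.0056, 0.0003, 0.038, 0, 0, 0],
    [1, 0.0056, 0.0003, 0.037, 0, 0, 0],
    [1, 0, 0, 0, 0, 0, 0],
    [1, 0.015, 0.0004, 0, 0, 0, 0],
    [1, 0.015, 0.0004, 0, 0, 0, 0],
    [1, 0.015, 0.0004, 0, 0, 0, 0],
    [1, 0.015, 0.0004, 0, 0, 0, 0],
  ],
)

```text
time_s: 4.35
eef_pos: [566.2, -145.4, 44.2]
ee_rot: [0.001, 0.998, 0.07, 0.0]
force: [-2.6, -2.6, 0.6]
grip_width: 0.002
grip_force: 1.5
```

```bash
python3 - <<'E'
from h import *
np.set_printoptions(precision=1,suppress=True)
p=ctrl.capture("side")
for q,z in(("empty_lip",62),("empty_unit",0)):
    for d in ctrl.landmark_of(q,p)[:2]: print(q,round(d["score"],2),np.array(d["point"]),atz(p,d["point"],z))
plan(620,-140,43,.138)
E
```

```text
empty_unit 0.6 [321.8 176.1] [ 719.3 -129.4    0. ]
pos [ 566.4 -144.9   43.8] yaw 0.14 F [-0.1 -1.1 -0.1] t 4.5 w -0.001380150915096211
turn first (tool rotvec) [ 0. -0.  0.] then shift [53.8  2.5  0.8] | shift in present frame [53.8  2.6  0.9]
```

>>> send_rows(
  targets=[
    [1, 0.01, 0.0003, 0, 0, 0, 0],
    [1, 0.01, 0.0003, 0, 0, 0, 0],
    [1, 0.008, 0.0002, 0, 0, 0, 0],
    [1, 0.004, 0.0001, 0, 0, 0, 0],
    [1, 0.003, 0.0001, 0, 0, 0, 0],
    [1, 0.003, 0.0001, 0, 0, 0, 0],
    [1, 0.001, 0, 0, 0, 0, 0],
    [1, 0, 0, 0, 0, 0, 0],
    [1, 0, 0, 0, 0, 0, 0],
    [1, 0, 0, 0, 0, 0, 0],
  ],
)

```text
time_s: 5.75
eef_pos: [604.7, -140.0, 42.3]
ee_rot: [-0.0, 0.998, 0.07, 0.0]
force: [0.3, 0.4, -0.1]
grip_width: -0.002
grip_force: 0.1
```

>>> send_rows(
  targets=[
    [1, 0.002, 0, 0, 0, 0, 0],
    [1, 0.002, 0, 0, 0, 0, 0],
    [1, 0.002, 0, 0, 0, 0, 0],
    [1, 0, 0, 0, 0, 0, 0],
    [1, 0, 0, 0, 0, 0, 0],
    [1, 0, 0, 0, 0, 0, 0],
    [1, 0, 0, 0, 0, 0, 0],
    [1, 0, 0, 0, 0, 0, 0],
    [1, 0, 0, 0, 0, 0, 0],
    [1, 0, 0, 0, 0, 0, 0],
  ],
)

```text
time_s: 7.0
eef_pos: [610.7, -139.3, 42.3]
ee_rot: [0.0, 0.998, 0.07, 0.0]
force: [-0.6, 0.0, -0.1]
grip_width: -0.001
grip_force: 0.0
```

>>> send_rows(
  targets=[
    [1, 0.002, 0, 0, 0, 0, 0],
    [1, 0.002, 0, 0, 0, 0, 0],
    [1, 0.002, 0, 0, 0, 0, 0],
    [1, 0, 0, 0, 0, 0, 0],
    [1, 0, 0, 0, 0, 0, 0],
    [1, 0, 0, 0, 0, 0, 0],
    [1, 0, 0, 0, 0, 0, 0],
    [1, 0, 0, 0, 0, 0, 0],
    [1, 0, 0, 0, 0, 0, 0],
    [1, 0, 0, 0, 0, 0, 0],
  ],
)

```text
time_s: 8.25
eef_pos: [616.6, -138.4, 42.3]
ee_rot: [-0.0, 0.998, 0.07, 0.0]
force: [0.2, -0.1, -0.6]
grip_width: -0.005
grip_force: 0.0
```

```bash
python3 - <<'E'
from h import *
np.set_printoptions(precision=1,suppress=True)
ims=[]
for n in("scene","side"):
    p=ctrl.capture(n)
    for q,z in(("empty_lip",62),("empty_unit",0)):
        for d in ctrl.landmark_of(q,p)[:1]: print(n,q,round(d["score"],2),np.array(d["point"]),atz(p,d["point"],z))
    im=p["img"]; c=im[190:320,220:400] if n=="scene" else im[100:230,250:430]
    ims.append(cv2.resize(c,None,fx=3,fy=3)[:, :400*1])
    cv2.imwrite(f"pics/{n}2.png",cv2.resize(c,None,fx=4,fy=4)[:,:,::-1])
plan(620,-140,43,.138)
E
```

```text
scene empty_lip 0.57 [279.9 242.2] [ 625.1 -146.2   62. ]
scene empty_unit 0.66 [315.9 272.2] [ 709.9 -122.7    0. ]
side empty_lip 0.8 [352.1 168.6] [ 632.4 -145.1   62. ]
side empty_unit 0.62 [324.3 174.5] [ 718.4 -139.     0. ]
pos [ 616.6 -138.4   42.3] yaw 0.14 F [ 0.1  0.1 -0.3] t 8.55 w 0.001252551516152543
turn first (tool rotvec) [-0. -0.  0.] then shift [ 3.2  2.  -0.7] | shift in present frame [ 3.2  2.  -0.7]
```

View pics/side2.png

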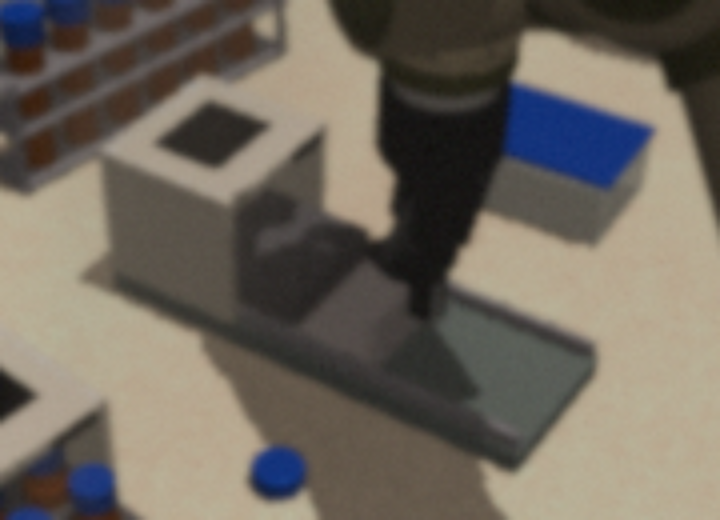

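The side crop shows the fingers in front of the lip (around px 420,310 in the crop), with the tray nearly home and no stop felt yet. I'll keep pushing.

>>> send_rows(
  targets=[
    [1, 0.002, 0, 0, 0, 0, 0],
    [1, 0.001, 0, 0, 0, 0, 0],
    [1, 0.001, 0, 0, 0, 0, 0],
    [1, 0.001, 0, 0, 0, 0, 0],
    [1, 0, 0, 0, 0, 0, 0],
    [1, 0, 0, 0, 0, 0, 0],
    [1, 0, 0, 0, 0, 0, 0],
    [1, 0, 0, 0, 0, 0, 0],
    [1, 0, 0, 0, 0, 0, 0],
    [1, 0, 0, 0, 0, 0, 0],
  ],
)

```text
time_s: 9.8
eef_pos: [618.0, -138.3, 42.2]
ee_rot: [-0.001, 0.998, 0.07, -0.005]
force: [-23.1, -3.5, 12.9]
grip_width: 0.002
grip_force: 11.7
```

The stop is firmly felt at about 23 N, so the empty tray is home. I back off, lift and go over to the loaded unit.

>>> send_rows(
  targets=[
    [1, -0.015, 0, 0, 0, 0, 0],
    [1, -0.02, 0, 0, 0, 0, 0],
    [1, 0, 0, -0.05, 0, 0, 0],
    [1, 0, 0, -0.05, 0, 0, 0],
    [1, 0, 0, -0.05, 0, 0, 0],
    [1, 0, -0.02, -0.04, 0, 0, 0],
    [1, -0.01, -0.055, 0, 0, 0, 0],
    [1, -0.01, -0.055, 0, 0, 0, 0],
    [1, -0.01, -0.055, 0, 0, 0, 0],
    [1, -0.01, -0.055, 0, 0, 0, 0],
  ],
)

```text
time_s: 11.05
eef_pos: [513.2, 91.1, 232.5]
ee_rot: [-0.0, 0.998, 0.07, 0.0]
force: [-0.2, 0.3, 0.4]
grip_width: -0.003
grip_force: 0.0
```

>>> send_rows(
  targets=[
    [1, -0.01, -0.04, 0, 0, 0, 0],
    [1, -0.005, -0.02, 0, 0, 0, 0],
    [1, 0, 0, 0, 0, 0, 0.085],
    [1, 0, 0, 0, 0, 0, 0.085],
    [1, 0, 0, 0, 0, 0, 0],
    [1, 0, 0, 0, 0, 0, 0],
    [1, 0, 0, 0, 0, 0, 0],
    [1, 0, 0, 0, 0, 0, 0],
    [1, 0, 0, 0, 0, 0, 0],
    [1, 0, 0, 0, 0, 0, 0],
  ],
)

```text
time_s: 12.3
eef_pos: [490.6, 146.8, 232.3]
ee_rot: [-0.0, 1.0, -0.015, 0.0]
force: [-0.6, 0.3, 0.2]
grip_width: 0.001
grip_force: 0.0
```

```bash
python3 - <<'E'
from h import *
np.set_printoptions(precision=1,suppress=True)
for n in("wrist","scene"):
    p=ctrl.capture(n)
    if n=="wrist": cv2.imwrite("pics/w2.png",p["img"][:,:,::-1])
    for q,z in(("full_lip",62),("full_lip_front",62),("full_lip_back",62),("full_unit",0),("empty_lip",62)):
        for d in ctrl.landmark_of(q,p)[:2]: print(n,q,round(d["score"],2),np.array(d["point"]),atz(p,d["point"],z))
plan(590,149,150,-.03)
E
```

```text
wrist full_lip 0.86 [304.9 102.8] [562.5 153.5  62. ]
wrist full_lip 0.57 [639.   10.5] [ 631.1 -140.5   62. ]
wrist full_lip_front 0.63 [304.4 105.4] [560.2 154.   62. ]
wrist full_lip_back 0.66 [302.9  93.3] [571. 155.  62.]
wrist full_unit 0.87 [308.3   8.7] [657.4 148.1   0. ]
wrist empty_lip 0.58 [636.8   8.1] [ 633.1 -138.2   62. ]
scene full_lip 0.94 [345.6 163.2] [568.7 152.   62. ]
scene full_lip 0.38 [346.5 165.2] [575.5 147.4  62. ]
scene full_lip_front 0.5 [346.2 165.1] [574.7 147.2  62. ]
scene full_lip_front 0.22 [281.  243.6] [ 629.7 -147.2   62. ]
scene full_lip_back 0.52 [346.7 164.3] [573.7 150.5  62. ]
scene full_unit 0.67 [369.6 196.6] [660.1 145.8   0. ]
scene full_unit 0.59 [321.8 221.8] [621.7  -4.1   0. ]
scene empty_lip 0.68 [282.8 242. ] [ 629.5 -141.5   62. ]
pos [490.6 146.8 232.3] yaw -0.03 F [-0.3  0.2  0.3] t 12.9 w 0.0010278363492713688
turn first (tool rotvec) [-0. -0. -0.] then shift [99.3 -5.2 82.3] | shift in present frame [99.3 -5.2 82.3]
```

View pics/w2.png

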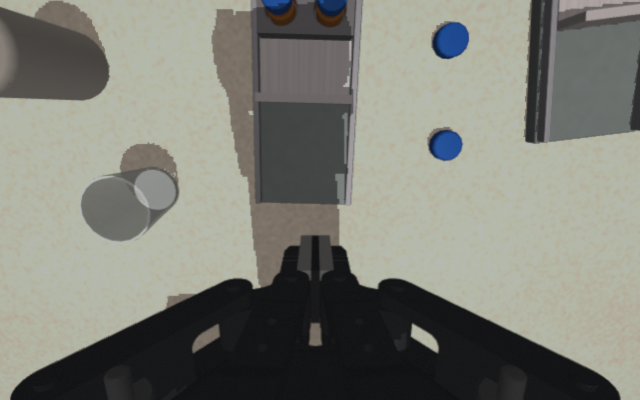

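The wrist view shows the loaded lip at about px (305,100), the open floor at rows 40–95 and the rack and vials above that, with the tool well aligned. I move over the gap behind the lip and check before entering.

>>> send_rows(
  targets=[
    [1, 0.035, -0.002, 0, 0, 0, 0],
    [1, 0.04, -0.003, 0, 0, 0, 0],
    [1, 0.028, -0.002, 0, 0, 0, 0],
    [1, 0, 0, 0.045, 0, 0, 0],
    [1, 0, 0, 0.045, 0, 0, 0],
    [1, 0, 0, 0.045, 0, 0, 0],
    [1, 0, 0, 0.015, 0, 0, 0],
    [1, 0, 0, 0, 0, 0, 0],
    [1, 0, 0, 0, 0, 0, 0],
    [1, 0, 0, 0, 0, 0, 0],
  ],
)

```text
time_s: 14.15
eef_pos: [594.5, 150.7, 83.9]
ee_rot: [-0.0, 1.0, -0.015, 0.001]
force: [-0.0, -0.4, 0.2]
grip_width: -0.005
grip_force: 0.0
```

```bash
python3 - <<'E'
from h import *
np.set_printoptions(precision=1,suppress=True)
p=ctrl.capture("side");w=ctrl.capture("wrist")
for d in ctrl.landmark_of("full_lip",w)[:1]: print(d,atz(w,d["point"],62))
a=cv2.resize(p["img"][170:320,200:360],(640,600)); 
cv2.imwrite("pics/s3.png",a[:,:,::-1]); cv2.imwrite("pics/w3.png",w["img"][:,:,::-1])
plan(594,151,42,-.03)
E
```

```text
pos [594.  150.7  83. ] yaw -0.03 F [-0.5 -0.2  0. ] t 14.3 w 0.002485882242105065
turn first (tool rotvec) [-0. -0. -0.] then shift [-0.  -0.3 41. ] | shift in present frame [-0.1 -0.3 41. ]
```

View pics/s3.png

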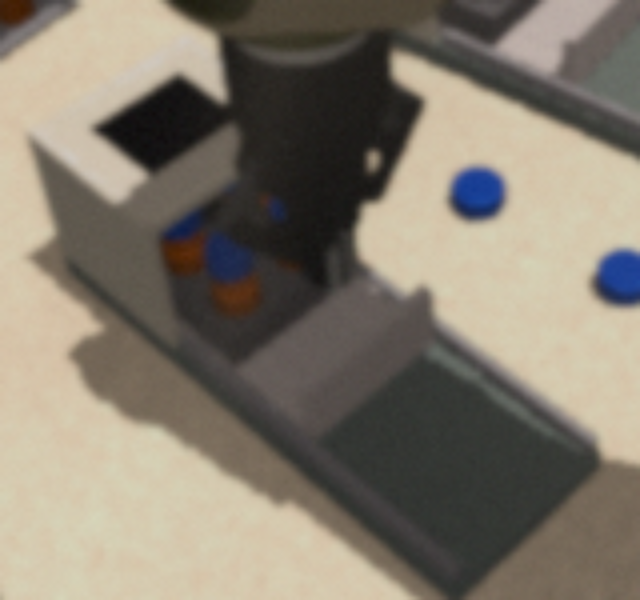

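View pics/w3.png

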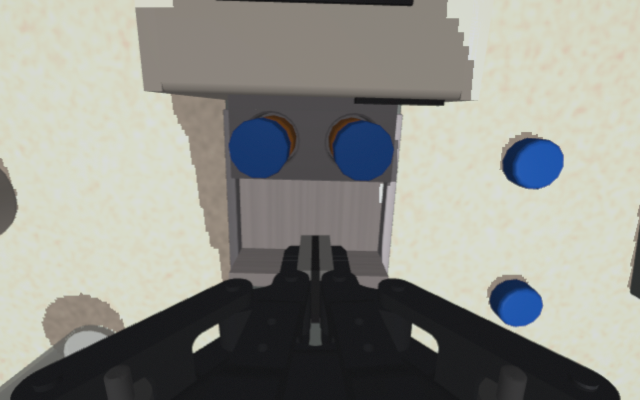

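The wrist view shows the rack's front edge at row 180, the lip's inner top edge at about row 249 and the fingertip at about (316,238). I'll turn those into x values.

```bash
python3 - <<'E'
from h import *
w=ctrl.capture("wrist")
for px,z in (((310,180),52),((270,249),62),((360,248),62),((270,272),62),((316,237),83)): print(px,z,atz(w,px,z).round(1))
E
```

```text
(310, 180) 52 [622.7 152.1  52. ]
(270, 249) 62 [586.7 175.2  62. ]
(360, 248) 62 [585.8 125.7  62. ]
(270, 272) 62 [572.8 176.2  62. ]
(316, 237) 83 [601.6 149.5  83. ]
```

The band at rows 249–273 is the lip's inner face, with the back face at x≈571 and the rack front at x≈622. The finger sits centred, so I go down and draw.

>>> send_rows(
  targets=[
    [1, 0, 0, 0.02, 0, 0, 0],
    [1, 0, 0, 0.021, 0, 0, 0],
    [1, 0, 0, 0, 0, 0, 0],
    [1, -0.006, 0, 0, 0, 0, 0],
    [1, -0.006, 0, 0, 0, 0, 0],
    [1, -0.006, 0, 0, 0, 0, 0],
    [1, -0.008, 0, 0, 0, 0, 0],
    [1, -0.008, 0, 0, 0, 0, 0],
    [1, -0.008, 0, 0, 0, 0, 0],
    [1, -0.008, 0, 0, 0, 0, 0],
  ],
)

```text
time_s: 15.6
eef_pos: [543.3, 152.2, 41.3]
ee_rot: [-0.0, 1.0, -0.015, 0.0]
force: [2.3, 1.9, 1.1]
grip_width: -0.001
grip_force: 1.2
```

>>> send_rows(
  targets=[
    [1, -0.008, 0, 0, 0, 0, 0],
    [1, -0.008, 0, 0, 0, 0, 0],
    [1, -0.008, 0, 0, 0, 0, 0],
    [1, -0.008, 0, 0, 0, 0, 0],
    [1, -0.008, 0, 0, 0, 0, 0],
    [1, -0.007, 0, 0, 0, 0, 0],
    [1, -0.005, 0, 0, 0, 0, 0],
    [1, -0.003, 0, 0, 0, 0, 0],
    [1, 0, 0, 0, 0, 0, 0],
    [1, 0, 0, 0, 0, 0, 0],
  ],
)

```text
time_s: 16.85
eef_pos: [488.5, 153.7, 41.1]
ee_rot: [0.0, 1.0, -0.015, -0.001]
force: [0.0, 0.5, -0.3]
grip_width: 0.003
grip_force: 0.0
```

Expected stop near x≈472; I go on in small steps.

>>> send_rows(
  targets=[
    [1, -0.004, 0, 0, 0, 0, 0],
    [1, -0.003, 0, 0, 0, 0, 0],
    [1, -0.002, 0, 0, 0, 0, 0],
    [1, -0.002, 0, 0, 0, 0, 0],
    [1, -0.001, 0, 0, 0, 0, 0],
    [1, 0, 0, 0, 0, 0, 0],
    [1, 0, 0, 0, 0, 0, 0],
    [1, 0, 0, 0, 0, 0, 0],
    [1, 0, 0, 0, 0, 0, 0],
    [1, 0, 0, 0, 0, 0, 0],
  ],
)

```text
time_s: 18.1
eef_pos: [476.7, 154.2, 41.3]
ee_rot: [0.0, 1.0, -0.015, -0.0]
force: [-0.2, 0.5, -0.1]
grip_width: 0.002
grip_force: 0.0
```

>>> send_rows(
  targets=[
    [1, -0.002, 0, 0, 0, 0, 0],
    [1, -0.001, 0, 0, 0, 0, 0],
    [1, -0.001, 0, 0, 0, 0, 0],
    [1, 0, 0, 0, 0, 0, 0],
    [1, 0, 0, 0, 0, 0, 0],
    [1, 0, 0, 0, 0, 0, 0],
    [1, 0, 0, 0, 0, 0, 0],
    [1, 0, 0, 0, 0, 0, 0],
    [1, 0, 0, 0, 0, 0, 0],
    [1, 0, 0, 0, 0, 0, 0],
  ],
)

```text
time_s: 19.35
eef_pos: [472.7, 154.3, 41.3]
ee_rot: [0.0, 1.0, -0.015, -0.0]
force: [-0.6, 0.6, -1.2]
grip_width: 0.002
grip_force: 0.1
```

>>> send_rows(
  targets=[
    [1, -0.002, 0, 0, 0, 0, 0],
    [1, -0.001, 0, 0, 0, 0, 0],
    [1, -0.001, 0, 0, 0, 0, 0],
    [1, -0.001, 0, 0, 0, 0, 0],
    [1, 0, 0, 0, 0, 0, 0],
    [1, 0, 0, 0, 0, 0, 0],
    [1, 0, 0, 0, 0, 0, 0],
    [1, 0, 0, 0, 0, 0, 0],
    [1, 0, 0, 0, 0, 0, 0],
    [1, 0, 0, 0, 0, 0, 0],
  ],
)

```text
time_s: 20.6
eef_pos: [472.3, 154.2, 41.8]
ee_rot: [-0.0, 1.0, -0.016, 0.006]
force: [20.4, -1.0, -16.4]
grip_width: 0.003
grip_force: 10.8
```

The stop is felt at about 20 N. I move off the lip to mid-gap and lift straight up.

>>> send_rows(
  targets=[
    [1, 0.006, 0, 0, 0, 0, 0],
    [1, 0.008, 0, 0, 0, 0, 0],
    [1, 0, 0, 0, 0, 0, 0],
    [1, 0, 0, -0.02, 0, 0, 0],
    [1, 0, 0, -0.03, 0, 0, 0],
    [1, 0, 0, -0.05, 0, 0, 0],
    [1, 0, 0, -0.05, 0, 0, 0],
    [1, 0, 0, -0.05, 0, 0, 0],
    [1, -0.04, 0, -0.03, 0, 0, 0],
    [1, -0.04, 0, 0, 0, 0, 0],
  ],
)

```text
time_s: 21.85
eef_pos: [401.2, 156.5, 273.0]
ee_rot: [-0.0, 1.0, -0.015, 0.002]
force: [0.4, 0.6, -1.3]
grip_width: -0.002
grip_force: 0.0
```

```bash
python3 - <<'E'
from h import *
np.set_printoptions(precision=1,suppress=True)
for n in("side","scene"):
    p=ctrl.capture(n)
    if n=="side": cv2.imwrite("pics/end.png",p["img"][:,:,::-1])
    for q in("full_lip","empty_lip"):
        for d in ctrl.landmark_of(q,p)[:1]: print(n,q,round(d["score"],2),atz(p,d["point"],62))
plan(400,150,250,-.03)
E
```

```text
side full_lip 0.83 [453.9 158.4  62. ]
side empty_lip 0.78 [ 647.3 -157.9   62. ]
scene full_lip 0.62 [460.9 149.   62. ]
scene empty_lip 0.76 [ 630.4 -140.8   62. ]
pos [402.4 156.4 271.1] yaw -0.03 F [-0.4 -0.9  0.7] t 22.15 w 0.0017289917327166042
turn first (tool rotvec) [ 0.  0. -0.] then shift [-2.2  6.4 21.1] | shift in present frame [-2.2  6.4 21.1]
```

View pics/end.png

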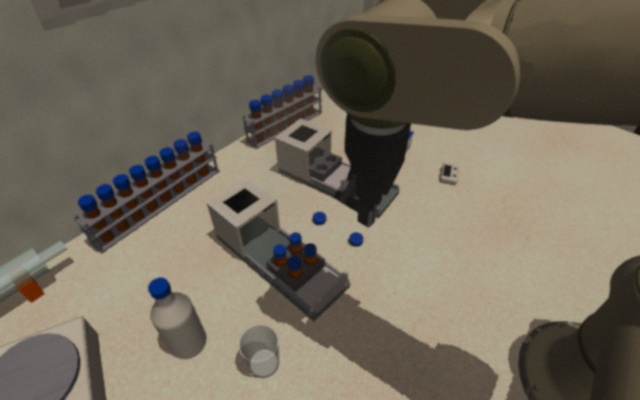

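The picture shows the loaded tray fully out with all four vials upright (about px 295,255), the empty tray home (about px 325,165) and the hand clear. I hand the job in.

```bash
python3 -c "
from rig import ctrl
print(ctrl.finish_job())"
```

```text
the job is handed in; nothing more can be done
None
```

I handed the job in with the empty tray pushed home and the loaded tray drawn out. Each stop was felt at about 20 N, and the last picture shows all four vials upright and the hand clear; no verdict came back.

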